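Set the board preheater to step six and start it

ROBOT

A 6-joint arm with a two-finger parallel gripper is mounted at the origin on the work surface. World frame = base frame: x ahead of the robot, y to its left, z up, the work surface at z = 0. Lengths are in mm, angles in rad, forces in N, time in s.
With the tool pointing down it reaches from about 300 to 775 mm from the base axis. Payload 14.6 kg.
Tool frame: the origin (TCP) lies midway between the tips of the shut fingers; the grasp point (between the pads) lies 19 mm behind it; z points along the fingers, y is the line along which they close (so a half turn about z gives the same grasp; the last joint's range is limited). The gripper opens to 94 mm and grips with 3 to 60 N. Pads are 16 mm wide; open, the fingers measure 119 mm over their backs; the gripper's body (75 mm by 177 mm) begins 78 mm behind the grasp point.
Start: joints at [-1.303, 0.3, 1.521, -0, 1.321, -0.067], TCP at [180.712, -519.454, 205.446] pointing down, gripper open.
Joint ranges: [-3.03, 3.03], [-0.79, 2.21], [0.23, 2.52], [-1.04, 4.18], [0, 3.07], [-2.55, 2.55]. Speed limits (rad/s): [2.22, 2.22, 2.57, 3.14, 3.14, 3.14].

INTERFACE

Orientations are given as a rotation vector (axis times angle).
In Python, from plant import arm gives the robot as it stands. The module is installed in compiled form; this text tells all that it offers.
- The arm moves only by the shell command python3 -m inch 'ROWS' [FORCE]. ROWS is JSON, a list of rows, each a list of 3 entries, a list of its own where there are three numbers: the shift along the world's x, y, z in cm, then the turn, a rotation vector about the world's x, y, z in degrees, then the closure, from 0 (fully open) to 1 (shut). A call has 1 to 8 rows; each row shifts and turns the commanded pose from where the row before left it; what a row does not reach is not made up. A row lasts 1/10 s, in which the tool goes at most 50 mm and 8.59 degrees, less where a joint would pass 70% of its speed; a pose out of reach is approached as far as the arm can. A call with a gripper value outside its range is refused whole. The fingers move at their own pace and stop on an object; FORCE is the grip in N (left out, the last holds). Time passes only in rows, so rows that do not move let the fingers close. It gives the time, the measured TCP pose, the force, the opening and the grip force at its end, in the units of the state.
- arm.get_obs(): the state, without advancing time (a new reading comes with each control period).
- arm.camera(name): name is "scene" or "top"; returns the picture (480x640x3 uint8, red, green, blue); there is no depth.
- arm.camera_model(name): a dict with "fx", "fy", "cx", "cy" (pixels), "dist" ([k1, k2, p1, p2, k3] as OpenCV has them; the pictures are not rectified), "rvec" (rotation vector, rad) and "tvec" (3), from world to camera coordinates, as OpenCV has them. Camera axes: x right, y down, z forward; pixel columns grow to the right and rows downward; lengths in mm; the calibration is good to about 2 mm. A picture is of the moment at which its call begins. camera_model takes no time and is no camera call.
- arm.job_done(): hands the job in; it is judged then, once.
The state is a dict: "time": time; "qpos": joint angles; "qvel": joint speeds; "effort": joint torques, N m; "tcp_pos": TCP position; "eef_rot": TCP orientation; "wrist_force": force on the tool from outside, world axes, zero at the start; "torque": the same for the moment, N m; "finger_gap": finger opening in mm; "grasp_force": force on a finger pad.
Only numpy, scipy, OpenCV 4.12 (cv2) and the standard library are available. Lean on these libraries where they do the work, as an engineer would, in place of code of your own. Each camera call takes 0.05 s, during which the arm holds its last target. There are 200 camera calls.

TASK

Set the circuit-board preheater to its sixth step: grip the push-to-turn dial, press it down just firmly enough that it bites (never hard), and turn it clockwise click by click until the white pointer stands at the orange mark, the sixth click from zero, without going past it. Then let the dial go and press the green start button down until it clicks home, and let it come up again. Leave the flux jar, the solder spool and the screwdriver where they are.

Things in the scene. Friction and masses are not known exactly. Their poses are not given: they have to be found in the camera images.
- setting (a joint): the step the dial is set to, in rad: 0 at zero, 0.3 per click, growing clockwise seen from above; steps 0 to 10, step 6 (orange mark) is 1.8. Starts in one of the steps 0 to 4. Springy clicks pull it into the nearest step; about 0.12 N m is needed to leave one, and past half-way it snaps into the next.
- dial: the setting disc: flat black, 74 mm diameter, with a white pointer, on the preheater's panel; driven by the cap through a clutch inside. Origin on the vertical axis shared by disc and cap, at table height (65 mm below the panel); z up. Eleven ticks on the panel round it: first (fully anticlockwise) zero, seventh, a broad orange one, step 6.
- cap: the cap over the disc; origin: centre of its flange's underside, 19 mm above the panel when up. It turns idly until pressed onto the clutch, met after 3 to 12 mm (differs, cannot be seen; return spring 1.5 to 2.8 N), then 7 N per mm. Under 7 to 10 N in all the clutch slips; 11 to 16 N drives the setting; over 18 N on the clutch damages it. Springs up when let go; no stop in turning.
- cap_grip (a point): grip point of the cap, on its axis: a teal bar 44 mm long (along x), 14 mm wide (along y), 29 mm tall, upright on a black flange of 48 mm diameter, 6 mm thick. Bar top 10 mm above this point, flange top 19 mm below it; z up
- start (a joint): travel of the green start button in m: 0 up, 0.006 fully down (about 5 N); it counts as pressed beyond 0.0045 and springs back by itself
- start_top (a point): centre of the top face of the green start button, 24 mm diameter, in a black collar of 40 mm on the preheater's panel, standing 22 mm above the panel; 140 mm along the panel from the dial; z up
- preheater: grey metal box 210 mm deep (x), 270 mm wide (y), 65 mm tall, fixed to the bench; origin under its centre, x away from the controls edge; dial and button on the top near its -x edge, a black heating plate with a green circuit board behind them, up to 8 mm above the panel
- jar_mid (a point): bystander: flux jar of amber glass, 38 mm diameter, 40 mm tall, standing; point at half height
- spool_mid (a point): bystander: metal solder spool, 58 mm diameter, 45 mm tall, standing; point at half height
- screwdriver_grip (a point): bystander: red-handled screwdriver, 150 mm long, lying on the bench; point in its handle

How it is judged:
By the outcome, as a careful person would: the job done as asked, in the order asked, and still so for the second after the job is handed in, with the robot touching nothing.
It also fails if it takes over 64 s, if anything falls off the work surface, if the arm or the gripper's body presses on something with over 40 N, if the wrist force passes 120 N, or if a joint passes its speed limit or range.

## Working session

There is one attempt and no reset: what is moved stays moved. The work goes in short steps, Python scripts to look and compute and a shell command to move; the robot and the scene stay as the last step left them, time stands still between calls to the robot, and variables do not carry over. Pictures are saved under pics/ and viewed, at most 10 in all, crops included, and the job is handed in when it is done.

```bash
mkdir -p pics
python3 - <<'E'
from plant import arm
import cv2
for n in("scene","top"):
    cv2.imwrite(f"pics/{n}0.png",arm.camera(n)[:,:,::-1]); print(arm.camera_model(n))
print(arm.get_obs())
E
```

```text
{'fx': 434.82651216719097, 'fy': 434.82651216719097, 'cx': 317.5757509121073, 'cy': 243.8377708604908, 'dist': array([-0.09133717,  0.        ,  0.        ,  0.        ,  0.        ]), 'rvec': array([ 0.6729221 ,  2.77700719, -0.8907742 ]), 'tvec': array([ 514.13737619, -178.5659651 , 1161.50520592])}
{'fx': 527.4048396733297, 'fy': 527.4048396733297, 'cx': 331.7695621691295, 'cy': 231.825328716541, 'dist': array([-0.01127999,  0.        ,  0.        ,  0.        ,  0.        ]), 'rvec': array([ 2.12281497, -2.15433206,  0.20159081]), 'tvec': array([ 27.14539829, 597.13201452, 909.64797296])}
{'time': 0.1, 'qpos': array([-1.30259043e+00,  3.00384590e-01,  1.52151201e+00, -1.74444074e-05,
        1.32069178e+00, -6.65803710e-02]), 'qvel': array([-7.26559407e-04, -1.77812266e-03, -2.96461498e-03,  3.82744627e-05,
       -2.98875033e-04, -1.57197169e-04]), 'effort': array([ 8.89048224e-04, -5.32644868e+01, -3.53287804e+01,  7.09376461e-02,
        2.35220493e-02, -9.63606044e-05]), 'tcp_pos': array([ 180.65381907, -519.24017823,  204.96299892]), 'eef_rot': array([-3.09670460e+00, -5.23270500e-01,  1.83766801e-04]), 'wrist_force': array([ 0.39075954,  0.41721259, -0.48161206]), 'torque': array([-0.00019747,  0.00070995, -0.00923971]), 'grasp_force': 0.0, 'finger_gap': 93.90995602513215}
```

View pics/scene0.png

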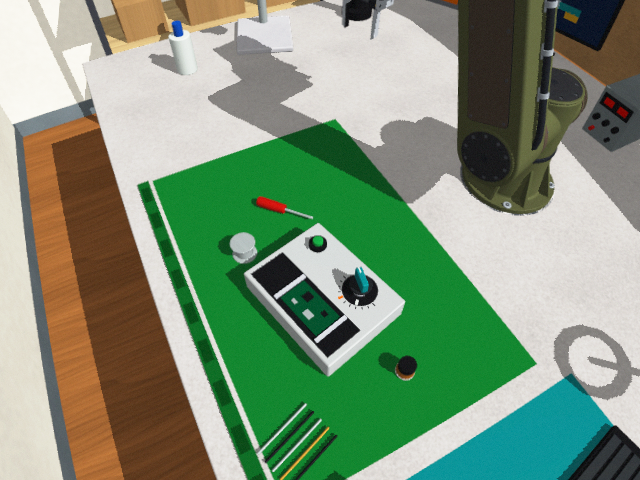

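View pics/top0.png

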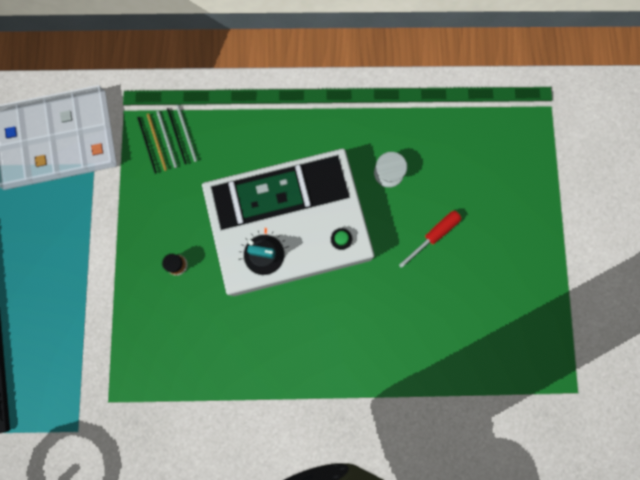

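The preheater is in both views. In the top view the dial is near (264,255), the button near (342,238) and the pointer near (250,240). I'll rectify to the panel plane next.

```bash
cat > h.py <<'E'
from plant import arm
import cv2,numpy as np
def ray(n,uv,z):
    m=arm.camera_model(n);K=np.array([[m['fx'],0,m['cx']],[0,m['fy'],m['cy']],[0,0,1]])
    p=cv2.undistortPoints(np.array([[uv]],float),K,m['dist'])[0,0]
    R=cv2.Rodrigues(m['rvec'])[0];c=-R.T@m['tvec'];d=R.T@np.array([*p,1])
    return c+d*(z-c[2])/d[2]
def proj(n,P):
    m=arm.camera_model(n);K=np.array([[m['fx'],0,m['cx']],[0,m['fy'],m['cy']],[0,0,1]])
    return cv2.projectPoints(np.array(P,float).reshape(-1,3),m['rvec'],m['tvec'],K,m['dist'])[0][:,0]
def rect(n,img,c,half,z,s):
    # output: right = -y, up = +x
    N=int(2*half*s);j,i=np.meshgrid(np.arange(N),np.arange(N))
    P=np.stack([c[0]+half-i/s,c[1]+half-j/s,np.full(i.shape,float(z))],-1)
    q=proj(n,P).reshape(N,N,2).astype(np.float32)
    return cv2.remap(img,q[...,0],q[...,1],cv2.INTER_CUBIC)
E
python3 - <<'E'
from h import *
print('dial',ray('top',(264,255),68),ray('scene',(360,290),68))
print('btn',ray('top',(342,238),87),ray('scene',(318,242),87))
for uv in [(203,184),(345,151),(373,257),(228,294)]: print('corner',ray('top',uv,65))
c=ray('top',(264,255),68)
ims=[rect(n,cv2.imread(f'pics/{n}0.png'),c,60,z,3.3) for n,z in(('top',66),('scene',66))]
cv2.imwrite('pics/r0.png',np.hstack(ims))
E
```

```text
dial [554.48010324 139.49420743  68.        ] [557.26278236 145.40582563  68.        ]
btn [580.06366115   1.22772873  87.        ] [584.27496   11.957706  87.      ]
corner [686.56202596 251.45806435  65.        ]
corner [746.22006501  -8.27131677  65.        ]
corner [548.54441331 -54.21997192  65.        ]
corner [486.7567737  202.55503735  65.        ]
```

View pics/r0.png

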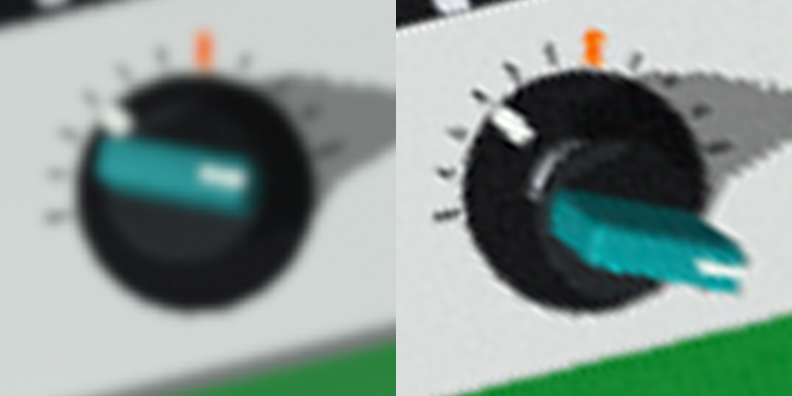

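The rectified views show the pointer at the fourth tick (step 3), with the orange mark three clicks clockwise. The bar is nearly along world y. Next I'll segment the bar, button and disc for positions.

```bash
cat >> h.py <<'E'
def seg(n,img,c,half,z,lo,hi,s=3.):
    r=rect(n,img,c,half,z,s);m=cv2.inRange(cv2.cvtColor(r,cv2.COLOR_BGR2HSV),lo,hi)
    k,l,st,ce=cv2.connectedComponentsWithStats(m)
    i=1+np.argmax(st[1:,4]);pts=np.argwhere(l==i)
    P=np.c_[c[0]+half-pts[:,0]/s,c[1]+half-pts[:,1]/s]
    b=cv2.minAreaRect(P.astype(np.float32))
    return P.mean(0).round(1),b,len(P)/s/s
E
python3 - <<'E'
from h import *
I={n:cv2.imread(f'pics/{n}0.png') for n in('top','scene')}
for n in I:
    print(n,'bar',seg(n,I[n],(557,141),45,119,(85,120,60),(100,255,255)))
    print(n,'btn',seg(n,I[n],(585,6),20,87,(50,110,110),(80,255,255)))
    print(n,'orange',seg(n,I[n],(605,138),25,65,(3,120,150),(20,255,255)))
    print(n,'disc',seg(n,I[n],(557,141),50,68,(0,0,0),(180,255,60)))
    print(n,'btncollar',seg(n,I[n],(585,6),30,75,(0,0,0),(180,255,60)))
    print(n,'body',seg(n,I[n],(617,98),180,65,(0,0,120),(180,40,255),2.))
R=cv2.Rodrigues(arm.get_obs()['eef_rot'])[0];print(R.round(3))
E
```

```text
top bar (array([554.3, 141.9]), ((554.4446411132812, 140.4148406982422), (46.76033020019531, 18.034038543701172), 79.15968322753906), 672.2222222222223)
top btn (array([580.7,   3.3]), ((580.6666259765625, 3.3333334922790527), (22.0, 22.66668701171875), 90.0), 400.5555555555556)
top orange (array([599.5, 137.9]), ((599.5, 138.0), (3.333343505859375, 7.6666259765625), 90.0), 24.333333333333332)
top disc (array([553.9, 137. ]), ((556.0928955078125, 139.1732940673828), (67.31517791748047, 70.18214416503906), 50.477325439453125), 2798.0)
top btncollar (array([579.9,   1. ]), ((581.433349609375, 2.1333484649658203), (35.18083190917969, 36.224308013916016), 26.56487274169922), 468.22222222222223)
top body (array([596.5,  91.4]), ((617.1935424804688, 98.85054016113281), (212.39927673339844, 268.8871765136719), 13.749048233032227), 32803.75)
scene bar (array([562.2, 151.3]), ((561.4279174804688, 150.05873107910156), (56.9060173034668, 21.13832664489746), 79.11443328857422), 947.5555555555555)
scene btn (array([582.6,   7.8]), ((583.3052368164062, 7.955047607421875), (27.100605010986328, 21.906661987304688), 57.994300842285156), 478.4444444444444)
scene orange (array([599.9, 139.3]), ((599.6665649414062, 139.16664123535156), (10.666685104370117, 5.666670799255371), -0.0), 51.77777777777778)
scene disc (array([560.6, 145.1]), ((558.4019775390625, 144.55882263183594), (69.28541564941406, 72.37239837646484), 59.03622055053711), 2985.777777777778)
scene btncollar (array([586.7,  11.6]), ((584.5174560546875, 8.851238250732422), (38.33859634399414, 38.42691421508789), 57.011478424072266), 720.7777777777778)
scene body (array([603.8, 107.9]), ((624.8857421875, 109.83927154541016), (219.89781188964844, 281.10772705078125), 13.600543022155762), 33574.75)
[[ 0.944  0.329 -0.   ]
 [ 0.329 -0.944  0.001]
 [ 0.    -0.001 -1.   ]]
```

```bash
python3 -m inch '[[[2.1,3.7,0],[0,0,4],0],[[2.1,3.7,0],[0,0,4],0],[[2.1,3.7,0],[0,0,4],0],[[2.1,3.7,0],[0,0,4],0],[[2.1,3.7,0],[0,0,4],0],[[2.1,3.7,0],[0,0,4],0],[[2.1,3.7,0],[0,0,4],0],[[2.1,3.7,0],[0,0,4],0]]' 20
python3 -m inch '[[[2.1,3.7,0],[0,0,4],0],[[2.1,3.7,0],[0,0,4],0],[[2.1,3.7,0],[0,0,4],0],[[2.1,3.7,0],[0,0,4],0],[[2.1,3.7,0],[0,0,4],0],[[2.1,3.7,0],[0,0,4],0],[[2.1,3.7,0],[0,0,4],0],[[2.1,3.7,0],[0,0,0],0]]'
python3 -m inch '[[[1,2,0],[0,0,0],0],[[0,0,0],[0,0,0],0],[[0,0,0],[0,0,0],0]]'
```

```text
time: 0.9
tcp_pos: [349.1, -221.8, 205.4]
eef_rot: [-2.832, -1.361, 0.0]
wrist_force: [1.0, -1.0, 0.1]
finger_gap: 93.8
grasp_force: 0.0
time: 1.7
tcp_pos: [517.2, 74.3, 205.2]
eef_rot: [-2.418, -2.005, 0.001]
wrist_force: [1.8, -0.5, 0.0]
finger_gap: 94.2
grasp_force: 0.0
time: 2.0
tcp_pos: [526.4, 92.4, 205.0]
eef_rot: [-2.42, -2.003, 0.001]
wrist_force: [0.0, 0.1, -0.6]
finger_gap: 93.8
grasp_force: 0.0
```

```bash
python3 -m inch '[[[1.5,2.4,0],[0,0,0],0],[[1.4,2.4,0],[0,0,0],0],[[0,0,-3],[0,0,0],0],[[0,0,-3],[0,0,0],0],[[0,0,-3],[0,0,0],0],[[0,0,-1.5],[0,0,0],0],[[0,0,0],[0,0,0],0],[[0,0,0],[0,0,0],0]]'
python3 - <<'E'
from h import *
for n in("scene","top"):
    I=arm.camera(n)[:,:,::-1];u,v=proj(n,[[555.5,141,100]])[0].astype(int)
    cv2.imwrite(f"pics/{n}1.png",I)
    c=I[v-60:v+60,u-65:u+65];globals()[n]=cv2.resize(c,None,fx=3,fy=3,interpolation=2)
cv2.imwrite('pics/c1.png',np.hstack([scene,top]))
E
```

```text
time: 2.8
tcp_pos: [555.9, 139.7, 101.3]
eef_rot: [2.422, 2.001, 0.001]
wrist_force: [0.4, 0.3, 0.1]
finger_gap: 94.2
grasp_force: 0.0
```

View pics/c1.png

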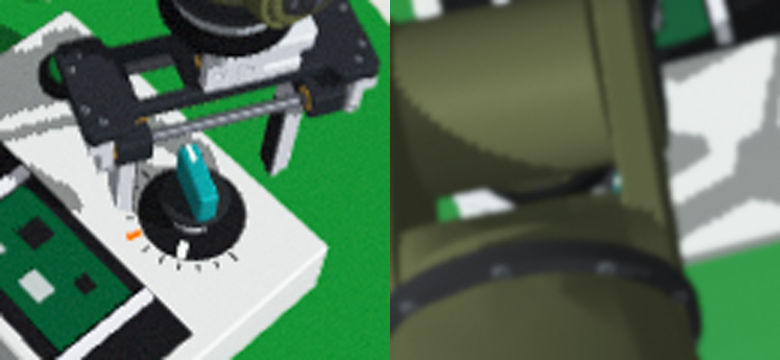

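The bar stands between the open fingers, and the pointer is still at step 3. I'll lower a little and close lightly.

```bash
python3 -m inch '[[[0,0.1,-0.7],[0,0,0],0],[[0,0,0],[0,0,0],0],[[0,0,0],[0,0,0],0.5],[[0,0,0],[0,0,0],0.7],[[0,0,0],[0,0,0],0.75],[[0,0,0],[0,0,0],0.8],[[0,0,0],[0,0,0],0.8],[[0,0,0],[0,0,0],0.8]]' 5
python3 -m inch '[[[0,0,0],[0,0,0],1],[[0,0,0],[0,0,0],1],[[0,0,0],[0,0,0],1],[[0,0,0],[0,0,0],1]]' 5
```

```text
time: 3.7
tcp_pos: [555.7, 141.6, 93.5]
eef_rot: [2.421, 2.002, 0.0]
wrist_force: [-0.6, 0.6, 0.5]
finger_gap: 49.6
grasp_force: 0.0
time: 4.1
tcp_pos: [555.8, 141.5, 93.5]
eef_rot: [2.421, 2.002, 0.0]
wrist_force: [4.3, -0.7, -0.4]
finger_gap: 17.2
grasp_force: 3.0
```

```bash
python3 -m inch '[[[0.1,0,0],[0,0,0],1],[[0,0,0],[0,0,0],1],[[0,0,0],[0,0,0],1],[[0,0,0],[0,0,0],1]]' 5
```

```text
time: 4.5
tcp_pos: [557.5, 141.2, 93.5]
eef_rot: [2.42, 2.001, 0.002]
wrist_force: [5.8, -2.3, -3.0]
finger_gap: 14.0
grasp_force: 5.0
```

```bash
python3 -m inch '[[[0.1,-0.02,0],[0,0,0],1],[[0,0,0],[0,0,0],1],[[0,0,0],[0,0,0],1]]' 5
```

```text
time: 4.8
tcp_pos: [557.5, 141.2, 93.4]
eef_rot: [-2.421, -2.002, 0.001]
wrist_force: [-1.7, -1.4, 1.2]
finger_gap: 14.2
grasp_force: 5.0
```

```bash
python3 -m inch '[[[0,0,0],[0,0,0],1],[[0,0,0],[0,0,0],1],[[0,0,0],[0,0,0],1],[[0,0,-0.2],[0,0,0],1],[[0,0,0],[0,0,0],1],[[0,0,0],[0,0,0],1]]' 40
for i in 1 2; do python3 -m inch '[[[0,0,-0.1],[0,0,0],1],[[0,0,0],[0,0,0],1],[[0,0,0],[0,0,0],1]]' | egrep 'tcp|wrist'; done
```

```text
time: 5.4
tcp_pos: [557.6, 141.3, 91.3]
eef_rot: [-2.421, -2.002, 0.001]
wrist_force: [-2.4, -3.7, 1.6]
finger_gap: 13.9
grasp_force: 40.0
tcp_pos: [557.6, 141.3, 90.4]
wrist_force: [-3.1, -3.7, 1.0]
tcp_pos: [557.6, 141.3, 89.4]
wrist_force: [-3.3, -4.5, 1.9]
```

```bash
python3 -m inch '[[[0,0.05,-0.1],[0,0,0],1],[[0,0,0],[0,0,0],1],[[0,0,0],[0,0,0],1]]' | egrep 'tcp|wrist'; python3 -m inch '[[[0,0,-0.1],[0,0,0],1],[[0,0,0],[0,0,0],1],[[0,0,0],[0,0,0],1]]' | egrep 'tcp|wrist'
```

```text
tcp_pos: [557.6, 141.3, 88.4]
wrist_force: [-3.6, -6.5, 1.5]
tcp_pos: [557.6, 141.3, 87.4]
wrist_force: [-3.4, -6.3, 2.4]
```

```bash
python3 -m inch '[[[0,0,-0.1],[0,0,0],1],[[0,0,0],[0,0,0],1],[[0,0,0],[0,0,0],1]]' | egrep 'tcp|wrist'
```

```text
tcp_pos: [557.6, 141.3, 86.4]
wrist_force: [-4.1, -7.0, 2.0]
```

```bash
python3 -m inch '[[[-0.04,-0.08,-0.1],[0,0,0],1],[[0,0,0],[0,0,0],1],[[0,0,0],[0,0,0],1]]' | egrep 'tcp|wrist'
```

```text
tcp_pos: [557.6, 141.2, 85.8]
wrist_force: [-0.6, -1.3, 3.9]
```

```bash
python3 -m inch '[[[0,0,-0.1],[0,0,0],1],[[0,0,0],[0,0,0],1],[[0,0,0],[0,0,0],1]]' | egrep 'tcp|wrist'
```

```text
tcp_pos: [557.6, 141.2, 85.0]
wrist_force: [-3.4, -1.4, 9.0]
```

```bash
python3 -m inch '[[[0,0,-0.05],[0,0,0],1],[[0,0,0],[0,0,0],1],[[0,0,0],[0,0,0],1]]' | egrep 'tcp|wrist'
```

```text
tcp_pos: [557.6, 141.2, 84.7]
wrist_force: [-3.5, -2.3, 10.5]
```

```bash
python3 -m inch '[[[-0.03,-0.02,-0.05],[0,0,0],1],[[0,0,0],[0,0,0],1],[[0,0,0],[0,0,0],1],[[0,0,0],[0,0,0],1]]' | egrep 'tcp|wrist'
python3 - <<'E'
from plant import arm
o=arm.get_obs();print(o['torque'],o['wrist_force'],o['time'])
E
```

```text
tcp_pos: [557.6, 141.2, 84.5]
wrist_force: [-2.7, -0.8, 10.3]
[-0.1776768   0.65641729 -0.00719161] [-2.73213369 -0.76629913 10.29690289] 8.2
```

```bash
for i in 1 2 3; do python3 -m inch '[[[0,0,0],[0,0,0],1]]' | egrep 'tcp|wrist'; done
```

```text
tcp_pos: [557.6, 141.2, 84.5]
wrist_force: [-3.9, -0.9, 11.5]
tcp_pos: [557.6, 141.2, 84.5]
wrist_force: [-3.9, -1.2, 11.0]
tcp_pos: [557.6, 141.2, 84.5]
wrist_force: [-2.8, -0.9, 11.1]
```

```bash
python3 -m inch '[[[-0.03,0,-0.06],[0,0,0],1],[[0,0,0],[0,0,0],1],[[0,0,0],[0,0,0],1]]' | egrep 'tcp|wrist'
python3 -m inch '[[[0,0,0],[0,0,0],1]]' | egrep 'tcp|wrist'
python3 -m inch '[[[0,0,0],[0,0,-3],1],[[0,0,0],[0,0,-2],1],[[0,0,0],[0,0,0],1]]'
python3 -c "
from plant import arm
print(arm.get_obs()['torque'])"
```

```text
tcp_pos: [557.6, 141.2, 84.2]
wrist_force: [-2.3, -1.4, 12.7]
tcp_pos: [557.6, 141.2, 84.2]
wrist_force: [-2.3, -0.5, 13.2]
time: 9.2
tcp_pos: [557.6, 141.3, 84.2]
eef_rot: [2.506, 1.893, 0.004]
wrist_force: [-2.6, -0.8, 13.5]
finger_gap: 13.7
grasp_force: 40.0
[-0.19410756  0.50226972  0.06565932]
```

```bash
python3 -m inch '[[[0,0,0],[0,0,-4],1],[[0,0,0],[0,0,-4],1],[[0,0,0],[0,0,-4],1],[[0,0,0],[0,0,0],1]]'
python3 - <<'E'
from h import *
print(arm.get_obs()['torque'])
I=arm.camera('scene')[:,:,::-1];cv2.imwrite('pics/s2.png',I)
cv2.imwrite('pics/c2.png',rect('scene',I,(557,141),60,66,4))
E
```

```text
time: 9.6
tcp_pos: [557.6, 141.2, 84.2]
eef_rot: [2.692, 1.619, 0.004]
wrist_force: [-2.1, -1.0, 13.4]
finger_gap: 13.4
grasp_force: 40.0
[-0.17910412  0.5363786   0.00707459]
```

View pics/c2.png

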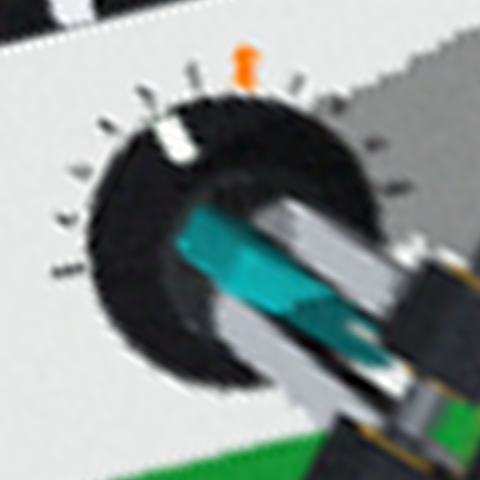

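The pointer is at the fifth tick (step 4), so the dial drives with the cap. There are two more clicks to go, 34.4°.

```bash
python3 -m inch '[[[0,0,0],[0,0,-4.3],1],[[0,0,0],[0,0,-4.3],1],[[0,0,0],[0,0,-4.3],1],[[0,0,0],[0,0,-4.3],1],[[0,0,0],[0,0,0],1],[[0,0,0],[0,0,0],1]]'
python3 -c "
from plant import arm
print(arm.get_obs()['torque'])"
```

```text
time: 10.25
tcp_pos: [557.6, 141.3, 84.2]
eef_rot: [2.902, 1.202, 0.004]
wrist_force: [-3.3, -0.7, 12.9]
finger_gap: 13.8
grasp_force: 40.0
[-0.22534289  0.56856758  0.00912835]
```

```bash
python3 -m inch '[[[0,0,0],[0,0,-4.3],1],[[0,0,0],[0,0,-4.3],1],[[0,0,0],[0,0,-4.3],1],[[0,0,0],[0,0,-4.3],1],[[0,0,0],[0,0,0],1],[[0,0,0],[0,0,0],1]]'
python3 - <<'E'
from h import *
print(arm.get_obs()['torque'])
I=arm.camera('scene')[:,:,::-1];cv2.imwrite('pics/s3.png',I)
cv2.imwrite('pics/c3.png',rect('scene',I,(557,141),60,66,4))
E
```

```text
time: 10.85
tcp_pos: [557.6, 141.2, 84.2]
eef_rot: [-3.05, -0.754, -0.004]
wrist_force: [-2.2, -0.4, 13.6]
finger_gap: 13.8
grasp_force: 40.0
[-0.17132925  0.50412837  0.03375992]
```

View pics/c3.png

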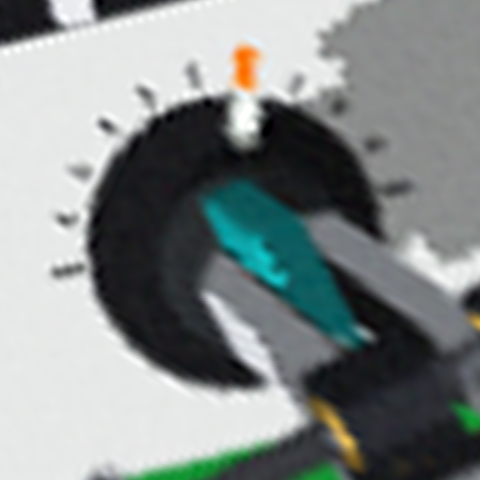

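The pointer stands at the orange mark. I'll ease up, release and lift.

```bash
python3 -m inch '[[[0,0,0.3],[0,0,0],1],[[0,0,0.3],[0,0,0],1],[[0,0,0.35],[0,0,0],1],[[0,0,0],[0,0,0],1],[[0,0,0],[0,0,0],0.5],[[0,0,0],[0,0,0],0.3],[[0,0,0],[0,0,0],0.3],[[0,0,0],[0,0,0],0.3]]'
python3 -m inch '[[[0,0,0],[0,0,0],0.3],[[0,0,2],[0,0,0],0.3],[[0,0,4],[0,0,0],0.3],[[0,0,3],[0,0,0],1],[[0,0,0],[0,0,0],1],[[0,0,0],[0,0,0],1]]' 20
```

```text
time: 11.7
tcp_pos: [556.5, 140.8, 92.1]
eef_rot: [-3.05, -0.754, 0.001]
wrist_force: [-0.7, -0.1, -0.5]
finger_gap: 42.8
grasp_force: 0.0
time: 12.3
tcp_pos: [556.7, 140.8, 182.3]
eef_rot: [3.05, 0.754, 0.001]
wrist_force: [0.1, 0.9, 0.0]
finger_gap: 45.6
grasp_force: 0.0
```

```bash
python3 -m inch '[[[0.6,-3.4,0],[0,0,0],1],[[0.6,-3.4,0],[0,0,0],1],[[0.7,-3.4,0],[0,0,0],1],[[0.7,-3.4,0],[0,0,0],1],[[0,0,-3],[0,0,0],1],[[0,0,-3],[0,0,0],1],[[0,0,-2],[0,0,0],1],[[0,0,0],[0,0,0],1]]'
python3 -m inch '[[[0,0,0],[0,0,0],1],[[0,0,0],[0,0,0],1]]'
python3 - <<'E'
from h import *
I=arm.camera('scene')[:,:,::-1];u,v=proj('scene',[[582,5,90]])[0].astype(int)
J=arm.camera('top')[:,:,::-1];a,b=proj('top',[[557,141,70]])[0].astype(int)
f=lambda i,u,v:cv2.resize(i[v-50:v+50,u-50:u+50],None,fx=4,fy=4,interpolation=2)
cv2.imwrite('pics/c4.png',np.hstack([f(I,u,v),f(J,a,b)]))
E
```

```text
time: 13.1
tcp_pos: [580.6, 4.8, 98.2]
eef_rot: [-3.048, -0.753, 0.011]
wrist_force: [0.3, 0.4, 0.2]
finger_gap: 0.6
grasp_force: 0.0
time: 13.3
tcp_pos: [583.1, 4.9, 103.3]
eef_rot: [3.049, 0.754, 0.002]
wrist_force: [-0.1, 0.5, 0.8]
finger_gap: 0.2
grasp_force: 0.0
```

View pics/c4.png

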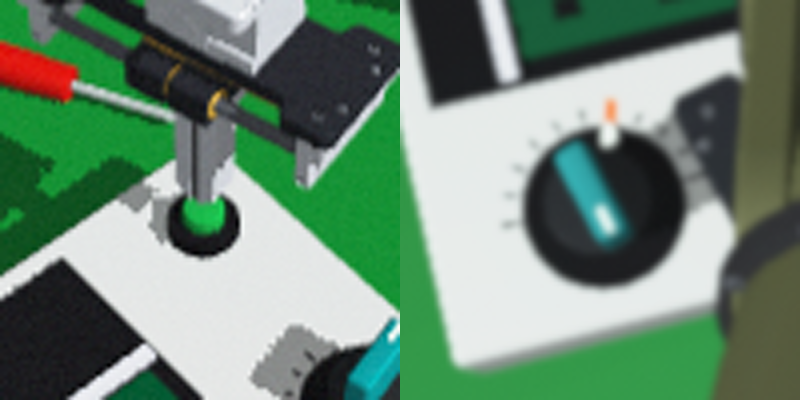

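The dial is still at orange after the release, and the shut fingers are above the button. Now I'll press slowly.

```bash
python3 -m inch '[[[0,0,-1.2],[0,0,0],1],[[0,0,-0.3],[0,0,0],1],[[0,0,-0.2],[0,0,0],1],[[0,0,0],[0,0,0],1],[[0,0,0],[0,0,0],1]]'|egrep 'tcp|wr'; python3 -m inch '[[[0,0,-0.2],[0,0,0],1],[[0,0,0],[0,0,0],1],[[0,0,0],[0,0,0],1]]'|egrep 'tcp|wr'
```

```text
tcp_pos: [582.7, 4.8, 85.5]
wrist_force: [-1.5, 0.6, 2.3]
tcp_pos: [582.9, 4.8, 83.5]
wrist_force: [-1.2, 0.0, 3.6]
```

```bash
python3 -m inch '[[[0,0,-0.15],[0,0,0],1],[[0,0,0],[0,0,0],1],[[0,0,0],[0,0,0],1]]'|egrep 'tcp|wr'; python3 -m inch '[[[0,0,-0.1],[0,0,0],1],[[0,0,0],[0,0,0],1],[[0,0,0],[0,0,0],1]]'|egrep 'tcp|wr'
```

```text
tcp_pos: [582.9, 4.8, 82.0]
wrist_force: [-1.0, 1.0, 5.0]
tcp_pos: [582.9, 4.8, 81.2]
wrist_force: [-0.5, 0.8, 8.1]
```

```bash
python3 -m inch '[[[0,0,-0.1],[0,0,0],1],[[0,0,0],[0,0,0],1],[[0,0,0],[0,0,0],1]]'|egrep 'tcp|wr'; python3 -m inch '[[[0,0,0.5],[0,0,0],1],[[0,0,0.5],[0,0,0],1],[[0,0,2],[0,0,0],1],[[0,0,4],[0,0,0],1],[[0,-3,4],[0,0,0],1],[[-2,-4,2],[0,0,0],1],[[-3,-4,0],[0,0,0],1],[[-3,-4,0],[0,0,0],1]]'|egrep 'tcp|wr'
python3 -m inch '[[[-3,-4,0],[0,0,0],1],[[-3,-4,0],[0,0,0],1],[[0,0,0],[0,0,0],1],[[0,0,0],[0,0,0],1]]'|egrep 'time|tcp|wr'
python3 - <<'E'
from h import *
J=arm.camera('top')[:,:,::-1];I=arm.camera('scene')[:,:,::-1]
cv2.imwrite('pics/c5.png',np.hstack([J[140:310,150:480],I[180:350,220:440]]))
E
```

```text
tcp_pos: [583.0, 4.8, 81.1]
wrist_force: [-5.1, 0.8, 15.5]
tcp_pos: [501.5, -146.4, 210.0]
wrist_force: [1.0, -1.5, -0.4]
time: 16.3
tcp_pos: [442.3, -225.7, 209.8]
wrist_force: [0.0, -0.6, -0.0]
```

View pics/c5.png

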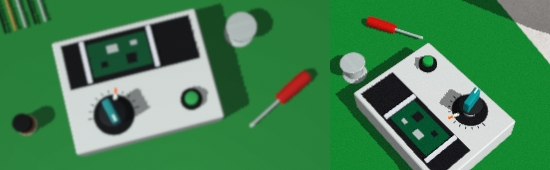

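The button went to its stop and came up again. The pointer is at orange, at about (115,95) in the top crop, and the bystanders are undisturbed. I'll hand the job in.

```bash
python3 -c "
from plant import arm
print(arm.job_done())"
```

```text
the job is handed in; nothing more can be done
None
```

The dial went from step 3 to step 6 (the orange mark) at about 13 N and held there after release; the start button was then pressed to its stop and came back up, the jar, spool and screwdriver were not touched, and the job was handed in at about 16 s with no verdict returned.

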